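# Bring a wafer under the mask of a contact aligner

### The job

A coated wafer lies loose on the chuck of the mask aligner's pulled-out loading slide. With the fingertips, push the slide fully home under the mask, gently enough that the wafer stays centred on its chuck; then push the red-knobbed contact lever on the machine's right side over to its back stop to lower the mask to the wafer. Never touch the wafer, or the glass mask and its frame, and leave everything else on the bench where it is.

Things in the scene. Friction and masses are not known exactly. Their poses are not given: they have to be found in the camera images.
- aligner: black stage unit of a mask aligner, fixed. Origin on the bench below the mask's centre; x to its back (the way the slide shuts), y to its left. In mm: base plate x -100..150, y -120..120; mask frame x -75..85, y -80..80; nothing but the lever above z 143. Two micrometers in front of it, below the slide, to x -130, y +-55, z under 60; one on the left at x 55, to y 156
- slide_front (a point): centre of the front face of the loading slide's upright aluminium front plate, the face to push (towards the aligner's +x): 100 mm wide, z from 78 to 118 mm above the bench, 8 mm thick. Axes as the aligner's. An 86 mm wide, 10 mm thick slide runs back from it and carries the chuck. At home this face is 93 mm in front of the mask's centre
- slide (a joint): how far the loading slide is pulled out, m: 0 is fully home at its rigid stop, 0.115 fully out. It runs straight along the aligner's x, 2 N of friction and some drag (8 N per m/s); no spring, it stays where left.
- chuck_top (a point): centre of the top face of the round steel chuck, 84 mm across, on the slide, 122 mm above the bench (93 mm behind the slide's front face); axes as the aligner's.
- wafer: brown resist-coated glass wafer, a disc 76 mm across and 2 mm thick, about 20 g; origin at the centre of its underside. Lies loose on the chuck, held by friction only: it slips if the slide is jolted or stopped from a fast speed (a steady push at 0.05 m/s does not shift it noticeably).
- contact_lever (a joint): angle of the contact lever, rad: 0 leaning 25 degrees forward (to the machine's front), 0.44 upright, 1.19 leaning 43 degrees back, at its rigid back stop. It swings about the aligner's y axis; the ball is pushed towards the aligner's +x, rising to 155 mm above the bench (centre) when upright. Stiff hinge (0.10 N m, about 2 N at the ball; more when a finger rubs on it): it stays where left.
- lever_ball (a point): centre of the lever's red ball, 22 mm across, at the end of the lever's 9 mm rod, 70 mm from the hinge axis. The nearest fixed parts are a cheek 105 mm high ending 19 mm to the lever's left, and the mask frame 55 mm to its left.
- lever_hub (a point): point on the lever's hinge axis in the plane of the rod: 85 mm above the bench, 55 mm in front of the mask's centre and 135 mm to the right of it; fixed on the aligner, axes as the aligner's.. Other fixed things: a cream control box 180 mm high behind the machine, its front 0.93 m ahead of the robot's base, and a steel column 0.80 m ahead and 0.66 m left
- chuck_large: spare aluminium wafer chuck, 100 mm across, 34 mm high, loose; origin at the centre of its underside. Leave alone.
- chuck_small: spare aluminium chuck, 56 mm across, 30 mm high, loose, beside the machine's front left; origin at the centre of its underside. Leave alone.
- torch: chrome inspection torch standing upright, 34 mm across, 100 mm high, loose, near the machine's front right; origin at the centre of its underside. Leave alone.
- mask_box: flat box for a mask, amber lid, 125 x 125 x 22 mm, loose; origin at the centre of its underside. Leave alone.
- shipper: round white wafer box, 92 mm across, 16 mm high, loose; origin at the centre of its underside. Leave alone.
- tweezers: steel wafer tweezers lying flat along their x, 125 mm long, 8 mm high, loose; origin under their middle. Leave alone.
- mouse: black computer mouse, 105 x 60 x 30 mm, loose; origin at the centre of its underside. Leave alone.
- mask_frame: square glass photomask with a chrome pattern (102 x 102 x 3 mm) and the 160 x 160 x 10 mm aluminium frame that holds it level; origin under the mask's centre on the frame's underside, 130 mm above the bench (top of the mask 143 mm), 6 mm above the passing wafer's top. The contact lever lowers both by 3 mm

How it is judged:
By the outcome, as a careful person would: the job done as asked, in the order asked, and still so for the second after the job is handed in, with the robot touching nothing.
It also fails if it takes over 51 s, if anything falls off the work surface, if the arm or the gripper's body presses on something with over 40 N, if the wrist force passes 120 N, or if a joint passes its speed limit or range.

### The arm

A 7-joint arm with a two-finger parallel gripper is mounted at the origin on the work surface. World frame = base frame: x ahead of the robot, y to its left, z up, the work surface at z = 0. Lengths are in m, angles in rad, forces in N, time in s.
With the tool pointing down it reaches from about 0.35 to 0.9 m from the base axis. Payload 8.1 kg.
Tool frame: the origin (TCP) lies midway between the tips of the shut fingers; the grasp point (between the pads) lies 19 mm behind it (bot.pinch_z is the distance from the TCP to the grasp point, in m); z points along the fingers, y is the line along which they close (so a half turn about z gives the same grasp; the last joint's range is limited). The gripper opens to 85 mm and grips with 20 to 120 N. Pads are 22 mm wide; open, the fingers measure 114 mm over their backs; the gripper's body (76 mm by 85 mm) begins 54 mm behind the grasp point. The pads swing forward as they close: fully open they stand 13 mm farther back than shut.
Start: joints at [-0.103, 0.434, 0.025, 1.573, -0.012, 1.134, -0.075], TCP at [0.625, -0, 0.231] pointing down, gripper open.
Joint ranges: [-2.62, 2.62], [-0.44, 2.09], [-1.27, 1.32], [0.08, 2.57], [-1.32, 4.46], [0.12, 2], [-2.74, 2.74]. Speed limits (rad/s): [2.22, 2.22, 3.01, 3.01, 3.14, 3.14, 3.14].

### API

Orientations are given as a unit quaternion [x, y, z, w].
In Python, from plant import bot gives the robot as it stands. The module is installed in compiled form; this text tells all that it offers.
- The arm moves only by the tool apply_moves, never from a script. Its argument "series" is one flat list of numbers, 7 for each row, row after row: the turn, a rotation vector about the tool's x, y, z in degrees, then the shift along the tool's x, y, z in cm, then the opening, from 0 (shut) to 1 (fully open). In form: [wx, wy, wz, dx, dy, dz, hand, wx, wy, wz, dx, dy, dz, hand, ...]. A call has 1 to 8 rows; each row shifts and turns the commanded pose from where the row before left it, along the tool's axes as they then stand; what a row does not reach is not made up. A row lasts 1/10 s, in which the tool goes at most 50 mm and 8.59 degrees, less where a joint would pass 70% of its speed; a pose out of reach is approached as far as the arm can. A call with a gripper value outside its range is refused whole. The fingers move at their own pace and stop on an object; "newtons" is the grip in N (left out, the last holds). Time passes only in rows, so rows that do not move let the fingers close. It gives the time, the measured TCP pose, the force, the opening and the grip force at its end, in the units of the state.
- bot.get_obs(): the state, without advancing time (a new reading comes with each control period).
- bot.camera(name): name is "scene" or "side" or "wrist"; returns the picture (420x560x3 uint8, red, green, blue); there is no depth.
- bot.camera_params(name): a dict with "K" (3x3 intrinsics, pixels), "R" (3x3) and "t" (3): a world point X has camera coordinates R X + t; the wrist camera has in their place "hand_eye" (4x4, takes a point from camera to tool coordinates, whose origin is the TCP and whose axes are the flange's). Camera axes: x right, y down, z forward; pixel columns grow to the right and rows downward; lengths in m; the calibration is good to about 2 mm. A picture is of the moment at which its call begins: read the wrist's pose just before it. camera_params takes no time and is no camera call.
- bot.hand_in(): hands the job in; it is judged then, once.
The state is a dict: "t": time; "qpos": joint angles; "joint_vel": joint speeds; "tau": joint torques, N m; "eef_pos": TCP position; "tool_rot": TCP orientation; "ft_force": force on the tool from outside, world axes, zero at the start; "moment": the same for the moment, N m; "grip_width": finger opening in m; "grip_force": force on a finger pad.
Only numpy, scipy, OpenCV 4.12 (cv2) and the standard library are available. Lean on these libraries where they do the work, as an engineer would, in place of code of your own. Each camera call takes 0.05 s, during which the arm holds its last target. There are 200 camera calls.

## Working session

There is one attempt and no reset: what is moved stays moved. The work goes in short steps, Python scripts to look and compute and a tool call to move; the robot and the scene stay as the last step left them, time stands still between calls to the robot, and variables do not carry over. Pictures are saved under pics/ and viewed, at most 10 in all, crops included, and the job is handed in when it is done.

Besides the shell and the picture viewer there is one more tool, called after "Emit:" by a JSON object that holds its "fn" and its "kwargs", one argument or row to a line. apply_moves: Moves the arm, as the interface text tells. Its arguments: {"type":"object","properties":{"series":{"type":"array","items":{"type":"number"}},"newtons":{"type":"number"}},"required":["series"]}

```bash
mkdir -p pics
python3 - <<'E'
from plant import bot
import cv2, numpy as np
o=bot.get_obs(); print(o)
for n in("scene","side"):
    im=bot.camera(n); cv2.imwrite(f"pics/{n}0.png",im[:,:,::-1])
    p=bot.camera_params(n); print(n,{k:np.round(v,4).tolist() for k,v in p.items()})
print(bot.camera_params("wrist"))
im=bot.camera("wrist"); cv2.imwrite("pics/wrist0.png",im[:,:,::-1])
E
```

```text
{'t': 0.0, 'qpos': array([-0.10258489,  0.43521289,  0.02493764,  1.57411037, -0.01160906,
        1.1340066 , -0.07506069]), 'joint_vel': array([ 5.49727539e-04, -2.15865822e-03, -9.19288362e-04, -2.28510959e-05,
        2.21981511e-03,  2.12016690e-03, -4.57450254e-04]), 'tau': array([ 8.97134169e-05, -6.70461059e+01,  1.02531374e+00, -3.16203833e+01,
        1.55155628e-02,  1.25530543e-02, -1.11555586e-06]), 'eef_pos': array([ 6.24482952e-01, -4.36216641e-05,  2.30526699e-01]), 'tool_rot': array([ 7.07112757e-01,  7.07100357e-01, -6.04172109e-04, -5.18586152e-04]), 'ft_force': array([ 0.12395867, -0.50145052,  0.18779592]), 'moment': array([-0.02237938, -0.03953041,  0.03947359]), 'grip_force': 0.0, 'grip_width': 0.08536540347328499}
scene {'K': [[484.7876, 0.0, 281.2233], [0.0, 484.7876, 208.2774], [0.0, 0.0, 1.0]], 'R': [[0.4397, 0.8981, -0.0002], [0.4732, -0.2318, -0.8499], [-0.7634, 0.3736, -0.5269]], 't': [-0.2126, -0.1528, 1.7916]}
side {'K': [[451.6233, 0.0, 275.2726], [0.0, 451.6233, 210.2834], [0.0, 0.0, 1.0]], 'R': [[0.7317, -0.6816, -0.0014], [-0.3902, -0.4173, -0.8207], [0.5589, 0.601, -0.5713]], 't': [-0.3911, 0.2887, 0.9012]}
{'K': array([[354.94069593,   0.        , 279.95888099],
       [  0.        , 354.94069593, 207.38640213],
       [  0.        ,   0.        ,   1.        ]]), 'hand_eye': array([[ 2.26452189e-04, -9.55661153e-01, -2.94468521e-01,
         7.45143125e-02],
       [ 9.99999128e-01, -1.66814325e-04,  1.31039460e-03,
        -6.81763839e-04],
       [-1.30141479e-03, -2.94468561e-01,  9.55660281e-01,
        -1.42034778e-01],
       [ 0.00000000e+00,  0.00000000e+00,  0.00000000e+00,
         1.00000000e+00]])}
```

View pics/scene0.png

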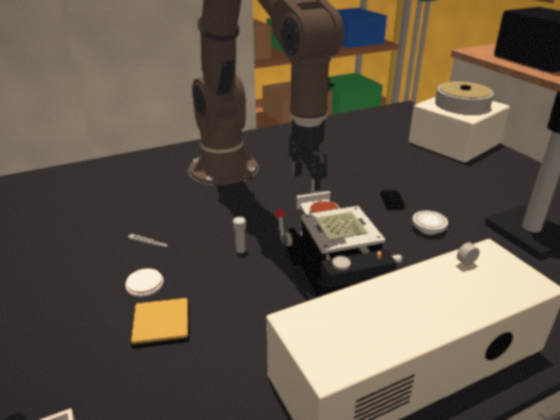

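View pics/side0.png

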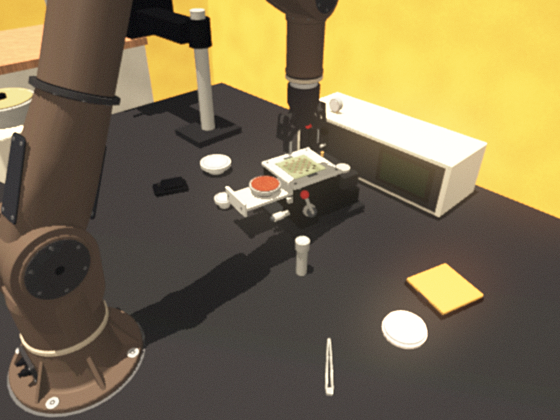

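View pics/wrist0.png

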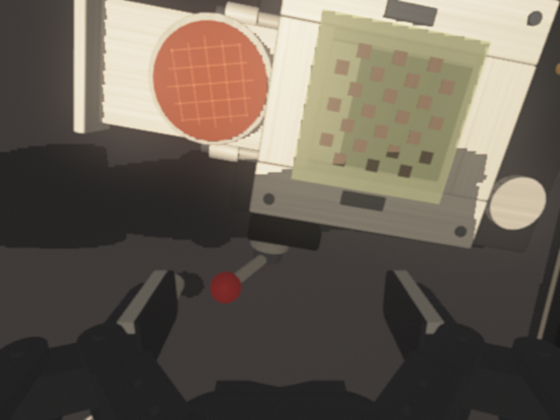

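The wrist view shows the front plate at left (column ~80, rows 0–130), the wafer at (211,78), the glass mask with corners (323,12), (488,42), (441,203), (293,180), and the lever's red ball at (226,288). The mask frame's right corners are at (250,212) and (475,247). In the scene view, the torch is at (240,235).

```bash
cat > h.py <<'E'
from plant import bot
import cv2, numpy as np
from scipy.spatial.transform import Rotation as Ro
def wcam(o):
    p=bot.camera_params("wrist"); R=Ro.from_quat(o["tool_rot"]).as_matrix(); H=p["hand_eye"]
    return p["K"],R@H[:3,:3],R@H[:3,3]+o["eef_pos"]
def fcam(n):
    p=bot.camera_params(n); return p["K"],p["R"].T,-p["R"].T@p["t"]
def cast(c,uv,z):
    K,R,t=c; d=R@np.linalg.solve(K,[uv[0],uv[1],1]); return t+d*(z-t[2])/d[2]
def tri(c1,u1,c2,u2):
    A=[];b=[]
    for (K,R,t),u in((c1,u1),(c2,u2)):
        d=R@np.linalg.solve(K,[*u,1]); d/=np.linalg.norm(d); P=np.eye(3)-np.outer(d,d); A.append(P); b.append(P@t)
    return np.linalg.lstsq(np.vstack(A),np.hstack(b),rcond=None)[0]
def blob(im,box,smin=120,h=10,vmin=40):  # red blobs in box x0,y0,x1,y1
    x0,y0,x1,y1=box; s=cv2.cvtColor(im[y0:y1,x0:x1],cv2.COLOR_RGB2HSV)
    m=(((s[...,0]<h)|(s[...,0]>172))&(s[...,1]>smin)&(s[...,2]>vmin)).astype(np.uint8)
    n,l,st,c=cv2.connectedComponentsWithStats(m); i=1+np.argmax(st[1:,4]); return c[i]+[x0,y0],st[i,4]
E
python3 - <<'E'
from h import *
np.set_printoptions(precision=4,suppress=True)
o=bot.get_obs(); c=wcam(o); f=lambda n:cv2.imread(f"pics/{n}0.png")[:,:,::-1].copy()
w=f("wrist")
g=[cast(c,u,.143) for u in((323,12),(488,42),(441,203),(293,180))]
print("glass",np.array(g)); M=np.mean(g,0); print("mask c",M)
for a,b in((0,1),(3,2)): d=g[b]-g[a];print("yaw",np.degrees(np.arctan2(d[1],d[0])),np.linalg.norm(d[:2]))
for a,b in((3,0),(2,1)): d=g[b]-g[a];print("yaw",np.degrees(np.arctan2(-d[0],d[1])),np.linalg.norm(d[:2]))
fr=[cast(c,u,.140) for u in((250,212),(475,247))];d=fr[1]-fr[0];print("frame",fr,np.degrees(np.arctan2(d[1],d[0])),np.linalg.norm(d))
wb=blob(w,(140,0,285,150));print(wb); W=cast(c,wb[0],.124);print("wafer",W); d=M-W;print(np.degrees(np.arctan2(d[1],d[0])),np.linalg.norm(d[:2]))
bw=blob(w,(195,260,260,320)); bs=blob(f("side"),(290,180,320,210)); bc=blob(f("scene"),(268,200,292,225)); print(bw,bs,bc)
C=fcam("scene");S=fcam("side")
print("ball",tri(c,bw[0],S,bs[0]),tri(S,bs[0],C,bc[0]),cast(c,bw[0],.1484))
print("plate top",[cast(c,u,.118) for u in((80,2),(80,131),(75,131))])
print("torch top",cast(C,(240,221),.1),cast(S,(302,241),.1))
E
```

```text
glass [[0.649  0.1221 0.143 ]
 [0.7473 0.1062 0.143 ]
 [0.7328 0.0068 0.143 ]
 [0.6328 0.0227 0.143 ]]
mask c [0.6905 0.0645 0.143 ]
yaw -9.174283030396506 0.09957282966338728
yaw -9.00033099879678 0.10128846543789032
yaw -9.296272659751242 0.10076193990463231
yaw -8.318433815135135 0.10046540458564765
frame [array([ 0.6035, -0.0006,  0.14  ]), array([ 0.7628, -0.0267,  0.14  ])] -9.309613747004644 0.1613734777659978
(array([209.7971,  80.3042]), np.int32(10375))
wafer [0.5778 0.0857 0.124 ]
-10.65955666916448 0.11467842697850189
(array([225.1026, 287.1842]), np.int32(760)) (array([304.2857, 194.0649]), np.int32(77)) (array([279.5714, 212.8571]), np.int32(63))
ball [ 0.5846 -0.0526  0.1495] [ 0.5844 -0.0529  0.1478] [ 0.5852 -0.054   0.1484]
plate top [array([0.4967, 0.1329, 0.118 ]), array([0.4833, 0.0523, 0.118 ]), array([0.4798, 0.0523, 0.118 ])]
torch top [ 0.5083 -0.1352  0.1   ] [ 0.4929 -0.135   0.1   ]
```

Emit:
{"fn": "apply_moves", "kwargs": {
  "series": [0, 0, 0, 1.7, -2.83, 0, 0, 0, 0, 0, 1.7, -2.83, 0, 0, 0, 0, 0, 1.7, -2.83, 0, 0, 0, 0, 0, 1.7, -2.83, 0, 0, 0, 0, 0, 1.7, -2.83, 0, 0, 0, 0, 0, 1.7, -2.83, 0, 0, 0, 0, -8.09, 0, 0, 0, 0, 0, 0, -8.09, 0, 0, 0, 0],
  "newtons": 40
}}

```text
t: 0.95
eef_pos: [0.4542, 0.1027, 0.2314]
tool_rot: [0.598, 0.802, -0.0, 0.0]
ft_force: [0.2, 0.2, 0.2]
grip_width: -0.0
grip_force: 0.0
```

Emit:
{"fn": "apply_moves", "kwargs": {
  "series": [0, 0, -8.09, 0, 0, 0, 0, 0, 0, -8.09, 0, 0, 0, 0, 0, 0, -8.09, 0, 0, 0, 0, 0, 0, -8.09, 0, 0, 0, 0, 0, 0, -8.09, 0, 0, 0, 0, 0, 0, -8.09, 0, 0, 0, 0, 0, 0, -8.09, 0, 0, 0, 0, 0, 0, -8.09, 0, 0, 0, 0]
}}

```text
t: 1.75
eef_pos: [0.455, 0.1019, 0.2311]
tool_rot: [0.076, 0.997, -0.0, -0.0]
ft_force: [0.2, -1.5, -0.2]
grip_width: -0.0001
grip_force: 0.0
```

Run:
```python
from h import *
np.set_printoptions(precision=4,suppress=True)
o=bot.get_obs(); print(o["t"],o["eef_pos"],Ro.from_quat(o["tool_rot"]).as_matrix(),o["qpos"],o["ft_force"],o["grip_width"])
im=bot.camera("wrist"); cv2.imwrite("pics/wrist1.png",im[:,:,::-1])
```

```text
1.75 [0.455  0.1019 0.2311] [[-0.9883  0.1525 -0.0004]
 [ 0.1525  0.9883 -0.0002]
 [ 0.0003 -0.0002 -1.    ]] [-0.1321  0.1934 -0.2368  1.9278  0.0528  1.0266  1.0258] [ 0.24   -1.5375 -0.2146] -0.0001092635601351205
```

View pics/wrist1.png

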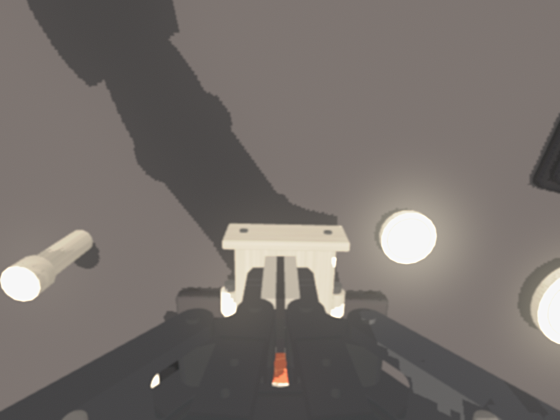

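The wrist view shows the front plate level in the image (columns 222–348, rows 225–247) with the shut fingers centred in front of it (column 280). The torch is at (25,280) and the small chuck at (408,237), both well clear. I'll descend in front of the plate and approach it.

Emit:
{"fn": "apply_moves", "kwargs": {
  "series": [0, 0, 0, 0, 0.04, 2.72, 0, 0, 0, 0, 0, 0.04, 2.72, 0, 0, 0, 0, 0, 0.04, 2.72, 0, 0, 0, 0, 0, 0, 2.72, 0, 0, 0, 0, 0, 0, 2.72, 0, 0, 0, 0, -0.3, 0, 0, 0, 0, 0, 0, -0.3, 0, 0, 0, 0, 0, 0, -0.2, 0, 0, 0]
}}

```text
t: 2.6
eef_pos: [0.4647, 0.1022, 0.0966]
tool_rot: [0.08, 0.997, 0.0, 0.001]
ft_force: [-0.4, -0.0, 0.1]
grip_width: 0.0001
grip_force: 0.0
```

Emit:
{"fn": "apply_moves", "kwargs": {
  "series": [0, 0, 0, -0.15, 0, 0, 0, 0, 0, 0, -0.15, 0, 0, 0, 0, 0, 0, -0.15, 0, 0, 0, 0, 0, 0, -0.15, 0, 0, 0]
}}

```text
t: 3.0
eef_pos: [0.4695, 0.1009, 0.0956]
tool_rot: [0.079, 0.997, 0.0, 0.0]
ft_force: [0.3, -0.9, 0.3]
grip_width: -0.0002
grip_force: 0.0
```

Emit:
{"fn": "apply_moves", "kwargs": {
  "series": [0, 0, 0, -0.1, 0, 0, 0, 0, 0, 0, -0.1, 0, 0, 0, 0, 0, 0, -0.1, 0, 0, 0, 0, 0, 0, -0.1, 0, 0, 0, 0, 0, 0, -0.1, 0, 0, 0]
}}

```text
t: 3.5
eef_pos: [0.4742, 0.1002, 0.0953]
tool_rot: [0.079, 0.997, -0.0, -0.0]
ft_force: [0.3, 0.9, -0.1]
grip_width: -0.0001
grip_force: 0.0
```

Emit:
{"fn": "apply_moves", "kwargs": {
  "series": [0, 0, 0, -0.1, 0, 0, 0, 0, 0, 0, -0.1, 0, 0, 0, 0, 0, 0, -0.1, 0, 0, 0, 0, 0, 0, -0.1, 0, 0, 0, 0, 0, 0, -0.1, 0, 0, 0]
}}

```text
t: 4.0
eef_pos: [0.479, 0.0993, 0.0952]
tool_rot: [0.079, 0.997, -0.0, -0.0]
ft_force: [-2.2, 0.9, 0.6]
grip_width: -0.0001
grip_force: 1.0
```

In contact (force about −2 N). I'll ramp up gently.

Emit:
{"fn": "apply_moves", "kwargs": {
  "series": [0, 0, 0, -0.15, 0, 0, 0, 0, 0, 0, -0.2, 0, 0, 0, 0, 0, 0, -0.25, 0, 0, 0, 0, 0, 0, -0.3, 0, 0, 0, 0, 0, 0, -0.3, 0, 0, 0, 0, 0, 0, -0.3, 0, 0, 0, 0, 0, 0, -0.3, 0, 0, 0, 0, 0, 0, -0.3, 0, 0, 0]
}}

```text
t: 4.8
eef_pos: [0.5, 0.0958, 0.0953]
tool_rot: [0.079, 0.997, -0.0, -0.0]
ft_force: [-2.1, -1.2, 0.6]
grip_width: 0.0
grip_force: 1.1
```

Emit:
{"fn": "apply_moves", "kwargs": {
  "series": [0, 0, 0, -0.3, 0, 0, 0, 0, 0, 0, -0.3, 0, 0, 0, 0, 0, 0, -0.3, 0, 0, 0, 0, 0, 0, -0.3, 0, 0, 0, 0, 0, 0, -0.3, 0, 0, 0, 0, 0, 0, -0.3, 0, 0, 0, 0, 0, 0, -0.3, 0, 0, 0, 0, 0, 0, -0.3, 0, 0, 0]
}}

```text
t: 5.6
eef_pos: [0.5238, 0.0922, 0.0953]
tool_rot: [0.079, 0.997, -0.0, -0.0]
ft_force: [-2.9, -1.1, 0.2]
grip_width: 0.0001
grip_force: 1.1
```

Emit:
{"fn": "apply_moves", "kwargs": {
  "series": [0, 0, 0, -0.3, 0, 0, 0, 0, 0, 0, -0.3, 0, 0, 0, 0, 0, 0, -0.3, 0, 0, 0, 0, 0, 0, -0.3, 0, 0, 0, 0, 0, 0, -0.3, 0, 0, 0, 0, 0, 0, -0.3, 0, 0, 0, 0, 0, 0, -0.3, 0, 0, 0, 0, 0, 0, -0.3, 0, 0, 0]
}}

```text
t: 6.4
eef_pos: [0.5475, 0.0884, 0.0953]
tool_rot: [0.079, 0.997, -0.0, 0.0]
ft_force: [-2.0, -1.8, 0.8]
grip_width: 0.0002
grip_force: 1.1
```

Emit:
{"fn": "apply_moves", "kwargs": {
  "series": [0, 0, 0, -0.3, 0, 0, 0, 0, 0, 0, -0.3, 0, 0, 0, 0, 0, 0, -0.3, 0, 0, 0, 0, 0, 0, -0.3, 0, 0, 0, 0, 0, 0, -0.3, 0, 0, 0, 0, 0, 0, -0.27, 0, 0, 0, 0, 0, 0, -0.24, 0, 0, 0, 0, 0, 0, -0.2, 0, 0, 0]
}}

```text
t: 7.2
eef_pos: [0.5693, 0.085, 0.0953]
tool_rot: [0.079, 0.997, 0.0, 0.0]
ft_force: [-3.0, -1.6, 0.7]
grip_width: 0.0003
grip_force: 1.1
```

Emit:
{"fn": "apply_moves", "kwargs": {
  "series": [0, 0, 0, -0.17, 0, 0, 0, 0, 0, 0, -0.15, 0, 0, 0, 0, 0, 0, -0.12, 0, 0, 0, 0, 0, 0, -0.1, 0, 0, 0, 0, 0, 0, -0.1, 0, 0, 0, 0, 0, 0, -0.1, 0, 0, 0, 0, 0, 0, -0.1, 0, 0, 0, 0, 0, 0, -0.1, 0, 0, 0]
}}

```text
t: 8.0
eef_pos: [0.5784, 0.0835, 0.0953]
tool_rot: [0.079, 0.997, 0.0, 0.0]
ft_force: [-2.5, -1.6, -0.1]
grip_width: 0.0001
grip_force: 1.0
```

Emit:
{"fn": "apply_moves", "kwargs": {
  "series": [0, 0, 0, -0.1, 0, 0, 0, 0, 0, 0, -0.1, 0, 0, 0, 0, 0, 0, -0.1, 0, 0, 0, 0, 0, 0, -0.1, 0, 0, 0]
}}

```text
t: 8.4
eef_pos: [0.5824, 0.0828, 0.0953]
tool_rot: [0.079, 0.997, -0.0, 0.0]
ft_force: [-2.3, -1.0, 1.2]
grip_width: -0.0002
grip_force: 1.0
```

Emit:
{"fn": "apply_moves", "kwargs": {
  "series": [0, 0, 0, -0.1, 0, 0, 0, 0, 0, 0, -0.1, 0, 0, 0, 0, 0, 0, -0.1, 0, 0, 0]
}}

```text
t: 8.7
eef_pos: [0.5854, 0.0823, 0.0953]
tool_rot: [0.079, 0.997, -0.0, 0.0]
ft_force: [-2.2, -1.1, 0.2]
grip_width: 0.0002
grip_force: 1.0
```

Emit:
{"fn": "apply_moves", "kwargs": {
  "series": [0, 0, 0, -0.1, 0, 0, 0, 0, 0, 0, -0.1, 0, 0, 0]
}}

```text
t: 8.9
eef_pos: [0.5873, 0.082, 0.0953]
tool_rot: [0.079, 0.997, -0.0, 0.0]
ft_force: [-2.7, -1.4, 0.3]
grip_width: 0.0004
grip_force: 1.0
```

Emit:
{"fn": "apply_moves", "kwargs": {
  "series": [0, 0, 0, -0.1, 0, 0, 0, 0, 0, 0, -0.1, 0, 0, 0]
}}

```text
t: 9.1
eef_pos: [0.5878, 0.0819, 0.0953]
tool_rot: [0.079, 0.997, -0.0, -0.001]
ft_force: [-10.6, 0.0, 9.0]
grip_width: -0.0002
grip_force: 5.4
```

The stop is reached: force −10.6 N, and the TCP plus 11 mm puts the face where it should be at home. I'll back off, rise, and move in front of the lever.

Emit:
{"fn": "apply_moves", "kwargs": {
  "series": [0, 0, 0, 0.3, 0, 0, 0, 0, 0, 0, 1.0, 0, 0, 0, 0, 0, 0, 2.0, 0, 0, 0, 0, 0, 0, 0, 0, -1.8, 0, 0, 0, 0, 0, 0, -1.8, 0]
}}

```text
t: 9.6
eef_pos: [0.5556, 0.0875, 0.1316]
tool_rot: [0.079, 0.997, 0.0, -0.0]
ft_force: [0.8, -0.4, 0.2]
grip_width: 0.0002
grip_force: 0.0
```

Emit:
{"fn": "apply_moves", "kwargs": {
  "series": [0, 0, 0, -0.1, -2.68, 0, 0, 0, 0, 0, -0.1, -2.68, 0, 0, 0, 0, 0, -0.1, -2.68, 0, 0, 0, 0, 0, -0.1, -2.68, 0, 0, 0, 0, 0, -0.1, -2.68, 0, 0, 0, 0, 0, 0, 0, 0, 0]
}}

```text
t: 10.2
eef_pos: [0.5397, -0.0505, 0.1314]
tool_rot: [0.082, 0.997, -0.001, 0.0]
ft_force: [-0.3, -0.5, 0.8]
grip_width: -0.0003
grip_force: 0.0
```

Run:
```python
from h import *
np.set_printoptions(precision=4,suppress=True)
o=bot.get_obs(); print(o["t"],o["eef_pos"],o["ft_force"])
im={n:bot.camera(n) for n in("scene","side","wrist")}
for n in im: cv2.imwrite(f"pics/{n}2.png",im[n][:,:,::-1])
a=cv2.resize(im["side"][120:260,200:400],(800,560),interpolation=cv2.INTER_CUBIC)
b=cv2.resize(im["scene"][150:290,240:420],(720,560),interpolation=cv2.INTER_CUBIC)
cv2.imwrite("pics/c2.png",cv2.resize(np.hstack([a,b]),(800,295))[:,:,::-1])
bs=blob(im["side"],(290,180,320,210)); bc=blob(im["scene"],(268,200,292,225)); print(bs,bc,tri(fcam("side"),bs[0],fcam("scene"),bc[0]))
```

```text
10.2 [ 0.5397 -0.0505  0.1314] [-0.3357 -0.4892  0.8231]
(array([304.7846, 194.7077]), np.int32(65)) (array([279.7581, 212.7419]), np.int32(62)) [ 0.5847 -0.0534  0.1472]
```

View pics/c2.png

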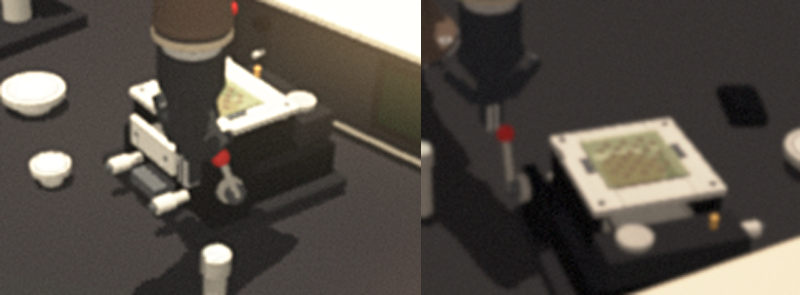

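View pics/wrist2.png

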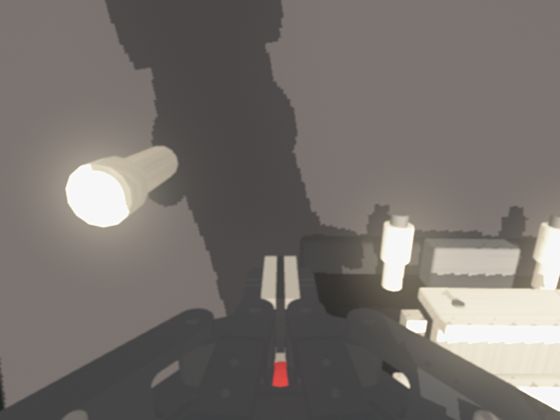

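The slide is home: the plate sits by the frame front in the side crop at (160,145). The lever ball is centred behind the fingers (wrist view, column 281). Now I'll approach the lever.

Emit:
{"fn": "apply_moves", "kwargs": {
  "series": [0, 0, 0, -0.5, 0.15, 0, 0, 0, 0, 0, -0.5, 0.15, 0, 0, 0, 0, 0, -0.5, 0, 0, 0, 0, 0, 0, -0.4, 0, 0, 0, 0, 0, 0, -0.3, 0, 0, 0, 0, 0, 0, -0.2, 0, 0, 0, 0, 0, 0, -0.2, 0, 0, 0]
}}

```text
t: 11.05
eef_pos: [0.566, -0.0473, 0.1312]
tool_rot: [0.079, 0.997, -0.0, -0.001]
ft_force: [-2.3, 0.6, 2.5]
grip_width: 0.0001
grip_force: 1.6
```

Emit:
{"fn": "apply_moves", "kwargs": {
  "series": [0, 0, 0, -0.3, 0, 0, 0, 0, 0, 0, -0.3, 0, 0, 0, 0, 0, 0, -0.3, 0, 0, 0, 0, 0, 0, -0.3, 0, 0, 0, 0, 0, 0, -0.3, 0, 0, 0, 0, 0, 0, -0.3, 0, 0, 0, 0, 0, 0, -0.3, 0, 0, 0, 0, 0, 0, -0.3, 0, 0, 0]
}}

```text
t: 11.85
eef_pos: [0.5905, -0.0511, 0.1313]
tool_rot: [0.079, 0.997, 0.0, 0.0]
ft_force: [-1.6, -0.5, 1.0]
grip_width: -0.0001
grip_force: 0.8
```

Emit:
{"fn": "apply_moves", "kwargs": {
  "series": [0, 0, 0, -0.3, -0.05, 0, 0, 0, 0, 0, -0.3, -0.05, 0, 0, 0, 0, 0, -0.3, -0.05, 0, 0, 0, 0, 0, -0.3, -0.05, 0, 0, 0, 0, 0, -0.3, -0.05, 0, 0, 0, 0, 0, -0.3, 0, 0, 0, 0, 0, 0, -0.3, 0, 0, 0, 0, 0, 0, -0.3, 0, 0, 0]
}}

```text
t: 12.65
eef_pos: [0.6135, -0.0576, 0.1311]
tool_rot: [0.079, 0.997, -0.0, -0.0]
ft_force: [-1.0, 0.1, -1.4]
grip_width: -0.0001
grip_force: 0.8
```

Emit:
{"fn": "apply_moves", "kwargs": {
  "series": [0, 0, 0, -0.3, 0, 0, 0, 0, 0, 0, -0.3, 0, 0, 0, 0, 0, 0, -0.3, 0, 0, 0, 0, 0, 0, -0.3, 0, 0, 0, 0, 0, 0, -0.2, 0, 0, 0, 0, 0, 0, -0.2, 0, 0, 0]
}}

```text
t: 13.25
eef_pos: [0.6295, -0.0599, 0.1314]
tool_rot: [0.079, 0.997, 0.0, 0.0]
ft_force: [-1.7, 0.2, 0.1]
grip_width: -0.0003
grip_force: 0.7
```

Emit:
{"fn": "apply_moves", "kwargs": {
  "series": [0, 0, 0, -0.2, 0, 0, 0, 0, 0, 0, -0.2, 0, 0, 0, 0, 0, 0, -0.1, 0, 0, 0]
}}

```text
t: 13.55
eef_pos: [0.634, -0.0606, 0.131]
tool_rot: [0.079, 0.997, 0.0, -0.0]
ft_force: [-2.4, 0.5, -1.6]
grip_width: -0.0004
grip_force: 1.3
```

Emit:
{"fn": "apply_moves", "kwargs": {
  "series": [0, 0, 0, -0.1, 0, 0, 0, 0, 0, 0, -0.1, 0, 0, 0, 0, 0, 0, -0.1, 0, 0, 0, 0, 0, 0, -0.1, 0, 0, 0]
}}

```text
t: 13.95
eef_pos: [0.638, -0.0612, 0.1311]
tool_rot: [0.079, 0.997, 0.0, -0.0]
ft_force: [-2.9, 1.2, -2.7]
grip_width: 0.0001
grip_force: 1.7
```

Emit:
{"fn": "apply_moves", "kwargs": {
  "series": [0, 0, 0, -0.1, 0, 0, 0, 0, 0, 0, -0.1, 0, 0, 0]
}}

```text
t: 14.15
eef_pos: [0.639, -0.0615, 0.131]
tool_rot: [0.079, 0.997, -0.0, -0.001]
ft_force: [-9.9, 2.5, 0.3]
grip_width: 0.0001
grip_force: 4.6
```

Emit:
{"fn": "apply_moves", "kwargs": {
  "series": [0, 0, 0, -0.1, 0, 0, 0, 0, 0, 0, 0, 0, 0, 0]
}}

```text
t: 14.35
eef_pos: [0.6391, -0.0615, 0.1309]
tool_rot: [0.079, 0.997, -0.0, -0.002]
ft_force: [-11.0, 2.4, 1.6]
grip_width: -0.0001
grip_force: 5.3
```

Emit:
{"fn": "apply_moves", "kwargs": {
  "series": [0, 0, 0, 0.4, 0, 0, 0, 0, 0, 0, 1, 0, 0, 0, 0, 0, 0, 2, 0, 0, 0, 0, 0, 0, 2.5, 0, 0, 0, 0, 0, 0, 2.5, 0, 0, 0, 0, 0, 0, 2.5, 0, 0, 0, 0, 0, 0, 1, 0, -3, 0, 0, 0, 0, 1, 0, -3, 0]
}}

```text
t: 15.15
eef_pos: [0.5128, -0.0414, 0.1922]
tool_rot: [0.079, 0.997, -0.0, 0.0]
ft_force: [1.5, -0.1, 0.9]
grip_width: 0.0
grip_force: 0.0
```

Emit:
{"fn": "apply_moves", "kwargs": {
  "series": [0, 0, 0, 1, 0, -3, 0, 0, 0, 0, 1, 0, -3, 0, 0, 0, 0, 0, 0, 0, 0, 0, 0, 0, 0, 0, 0, 0]
}}

```text
t: 15.55
eef_pos: [0.4947, -0.0383, 0.2525]
tool_rot: [0.079, 0.997, -0.0, 0.002]
ft_force: [-0.7, -0.6, 0.3]
grip_width: -0.0
grip_force: 0.0
```

Run:
```python
from h import *
np.set_printoptions(precision=4,suppress=True)
o=bot.get_obs(); print(o["t"],o["eef_pos"],o["ft_force"])
im={n:bot.camera(n) for n in("scene","side")}
a=cv2.resize(im["side"][120:260,200:400],(800,560),interpolation=cv2.INTER_CUBIC)
b=cv2.resize(im["scene"][150:290,240:420],(720,560),interpolation=cv2.INTER_CUBIC)
cv2.imwrite("pics/c3.png",cv2.resize(np.hstack([a,b]),(800,295))[:,:,::-1])
try:
    bs=blob(im["side"],(305,160,350,215)); bc=blob(im["scene"],(268,205,310,255)); p=tri(fcam("side"),bs[0],fcam("scene"),bc[0]); print(bs,bc,p)
    y=np.radians(-9.1); d=p-[.6905,.0645,0]; print("aligner frame",d@[np.cos(y),np.sin(y),0],d@[-np.sin(y),np.cos(y),0],p[2])
except Exception as e: print(e)
```

```text
15.55 [ 0.4947 -0.0383  0.2525] [-0.6965 -0.5666  0.3103]
(array([327.9383, 189.1728]), np.int32(81)) (array([288.3483, 232.4494]), np.int32(89)) [ 0.6587 -0.0653  0.1361]
aligner frame -0.010847350022244871 -0.13315762053669455 0.13607596016180917
```

View pics/c3.png

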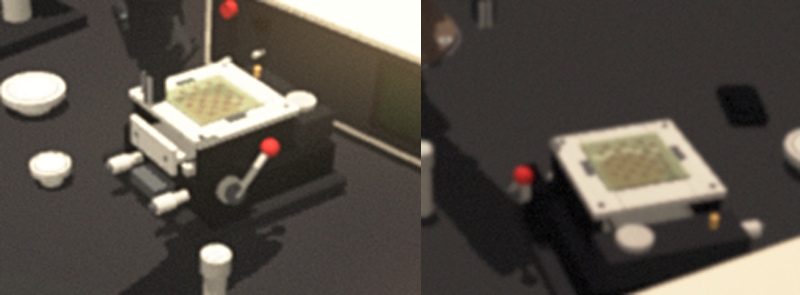

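The lever leans back at its stop: the ball triangulates to z 0.136 m, and the stop was felt as rigid at 11 N. The slide is home and the loose items are where they were.

```bash
python3 -c "
from plant import bot
print(bot.hand_in())"
```

```text
the job is handed in; nothing more can be done
None
```

The slide is pushed home against its stop and the contact lever is over at its back stop. The job was handed in at about 16 s. I pushed at 0.03 m/s and slowed to 0.01 m/s for the last stretch, but I did not check the wafer's centring by camera once it was under the mask.

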